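Unlock the key cabinet's locking bar and swing it clear of the door

ROBOT

A 6-joint arm with a two-finger parallel gripper is mounted at the origin on the work surface. World frame = base frame: x ahead of the robot, y to its left, z up, the work surface at z = 0. Lengths are in m, angles in rad, forces in N, time in s.
With the tool pointing down it reaches from about 0.35 to 0.775 m from the base axis. Payload 7.3 kg.
Tool frame: the origin (TCP) lies on the mounting face of the last link; the fingertips stand 178 mm ahead of it and the grasp point (between the pads) lies 159 mm ahead of it (robot.tcp_to_tips is the distance from the TCP to the fingertips, in m); z points along the fingers, y is the direction in which the jaws open and shut (so a half turn about z gives the same grasp; the last joint's range is limited). The gripper opens to 92 mm and grips with 3 to 60 N. Pads are 19 mm wide; open, the fingers measure 130 mm over their backs; the gripper's body (75 mm by 190 mm) begins 47 mm behind the grasp point.
Start: joints at [1.021, 0.342, 1.524, -0, 1.275, -0.146], TCP at [0.206, 0.483, 0.405] pointing down, gripper open.
Joint ranges: [-2.53, 2.53], [-0.77, 2.02], [0.04, 2.7], [-1, 4.14], [0.28, 2.66], [-3.11, 3.11]. Speed limits (rad/s): [2.57, 2.57, 3.14, 3.14, 3.14, 3.14].

INTERFACE

Orientations are given as [roll, pitch, yaw] about the fixed x, y, z axes, in that order (R = Rz(yaw) Ry(pitch) Rx(roll)).
In Python, from cell import robot, viewer gives the robot as it stands.
- The arm moves only by the shell command python3 -m creep 'ROWS' [OPENING] [FORCE]. ROWS is JSON, a list that holds one entry, the list of rows, each a list of 6 numbers: the shift along the world's x, y, z in mm, then the turn, a rotation vector about the world's x, y, z in degrees. A call has 1 to 5 rows; each row shifts and turns the pose as measured when the row begins; what a row does not reach is not made up. A row lasts 1/12 s, in which the tool goes at most 41.7 mm and 7.16 degrees, less where a joint would pass 70% of its speed; a pose out of reach is approached as far as the arm can. A call with a gripper value outside its range is refused whole. OPENING is the closure, from -1 (fully open) to 1 (shut), set as the call begins (- or left out, the last holds). The fingers move at their own pace and stop on an object; FORCE is the grip in N (left out, the last holds). Time passes only in rows, so rows that do not move let the fingers close. It gives the time, the measured TCP pose, the force and the opening at its end, in the units of the state.
- robot.observe(): the state, without advancing time (a new reading comes with each control period).
- viewer.read_camera(name): name is "scene" or "side" or "wrist"; returns the picture (480x640x3 uint8, blue, green, red); there is no depth.
- viewer.camera_model(name): a dict with "fx", "fy", "cx", "cy" (pixels), "k1" (the pictures are not rectified: a ray, as slopes to the right and down, at radius r is drawn at 1 + k1 r^2 times it, then the intrinsics apply), "pose" (4x4, takes a point from camera to world coordinates); the wrist camera has in their place "mount" (4x4, takes a point from camera to tool coordinates, whose origin is the TCP and whose axes are the flange's). Camera axes: x right, y up, looking along -z (the intrinsics and any distortion apply to the point x, -y, -z); pixel columns grow to the right and rows downward; lengths in m; the calibration is good to about 2 mm. A picture is of the moment at which its call begins: read the wrist's pose just before it. camera_model takes no time and is no camera call.
- robot.hand_in(): hands the job in, once; it reports no verdict.
The state is a dict: "time": time; "qpos": joint angles; "qvel": joint speeds; "joint_efforts": joint torques, N m; "tool_pos": TCP position; "tool_rot": TCP orientation; "contact_force": force on the tool from outside, world axes, zero at the start; "torque": the same for the moment, N m; "opening": finger opening in m.
Only numpy, scipy, OpenCV 4.12 (cv2) and the standard library are available. Lean on these libraries where they do the work, as an engineer would, in place of code of your own. Each camera call takes 0.05 s, during which the arm holds its last target. There are 200 camera calls.

TASK

Take the key with the round bow out of the oak ledge, feel for the slot of the loose-fitting lock beside the key cabinet, push the key fully home and turn it clockwise as far as it goes, to draw the bolt that holds the steel locking bar. Leave the key in the lock and swing the bar right round until no part of it lies over the glazed door, and leave it there. The other keys stay in the ledge, and nothing else standing about is to be shifted.

Things in the scene. Friction and masses are not known exactly. Their poses are not given: they have to be found in the camera images.
- cabinet: White MDF key cabinet, 240 mm wide (its y), 260 mm high (its x), fixed, lying on its back, glazed door up, face 86 mm above the table. Origin: centre of its back, on the table; z up, +x away from the robot, +y left. A steel bar locks the door: from a pivot beyond its left (+y) side to a dark steel lock case (60 x 46 mm, top 109 mm above the table) beyond its right (-y) side.
- lock_face (a point): Centre of the round opening (31 mm) in the lock case's top, at the height of the brass lock cylinder's top face (110 mm above the table); axes the cabinet's. The cylinder, 25 mm across, is a loose fit: it sits up to 3 mm off this point along x and along y, varying. Key slot in its middle: at the start along x, 11 x 5 mm, 30 mm deep, no lead-in. Fully home: blade tip 27 mm below this point.
- lock_plug (a joint): Turn of the lock cylinder, rad: 0 locked (bolt shot), grows as it is turned clockwise seen from above, up to a firm stop at 1.31. Turns stiffly (about 0.05 N m) and stays where it is left. The bolt is free of the bar from about 1.05; until then the bar is held fast.
- bar (a joint): Swing of the locking bar about its upright pivot, rad: 0 across the door (locked), grows as its free end swings towards the cabinet's -x end (clockwise seen from above), up to a firm stop at 1.75. Stiff (0.5 N m friction plus damping), stays where it is left. No part of the bar is over the door above about 1.55.
- bar_pivot (a point): Centre of the bar's pivot at the height of the bar's top face (96 mm above the table), 138 mm to the cabinet's left of its middle. Its axes are the cabinet's. The pivot axis is upright.
- bar_knob (a point): Middle of the grip of the bar's round black knob: an upright cylinder 22 mm in diameter, from 6 to 30 mm above the bar's top face (this point 20 mm above it), 140 mm along the bar from the pivot. The bar is flat steel, 24 mm wide, 6 mm thick, 254 mm from pivot to end. At bar = 0 it points from the pivot along the cabinet's -y.
- key_round: The cabinet's key, upright in a ledge slot with a little play. Origin: blade tip; z up to the bow, x along the blade's breadth. Steel blade 9.5 mm broad, 3.5 mm thick, 27 mm long, square-ended; shoulder 16 x 8 mm from 27 to 35 mm above the tip, resting on the ledge; bow: black disc 28 mm across, 9 mm thick (y), centred 49 mm above the tip. Fits either way round.
- key_square: Another key, the same blade and shoulder but a square bow 26 mm across. Not the cabinet's key; stays in the ledge.
- key_tee: Another key, the same blade and shoulder but a T-shaped bow 34 mm across at the top. Not the cabinet's key; stays in the ledge.
- ledge: Oak key ledge, 46 x 160 x 40 mm high, fixed. Origin: centre of its underside; its long side is its y. Three upright slots in its top, on its centre line, in the middle and 50 mm to either side; the keys' blades are broad along its y. Which key stands in which slot varies.
- dish: Terracotta dish, 110 mm across, 32 mm high, on the table to the left in front of the cabinet; the bar's end may pass over it. Origin: centre of its underside. Bystander.
- battery_box: Yellow plastic battery box, 95 x 75 x 55 mm, with a round screw-top lid, 71 mm high in all. Origin: centre of its underside. Bystander.
- torch: Chrome torch standing on its head, 43 mm across at the foot, 136 mm high. Origin: centre of its underside. Bystander.
- tape_measure: Grey tape measure, 66 x 38 x 62 mm high. Origin: centre of its underside. Bystander.

How it is judged:
On the way, in this order (a step that is already met when the one before it is completed fails the run):
1. the round-bowed key is fully home in the lock, the lock still unturned (z of key_round in the frame of lock_face below -0.024 m and horizontal distance between key_round and lock_face below 0.007 m and value of joint lock_plug below 0.3 rad), for 0.1 s.
2. the key, still home, has turned the lock and the bar has not yet moved (value of joint lock_plug above 1.2 rad and z of key_round in the frame of lock_face below -0.022 m and value of joint bar below 0.15 rad), for 0.1 s.
3. the bar is swung clear of the door (value of joint bar above 1.55 rad), for 0.1 s.
At the end, for the whole second after the job is handed in: The bar rests swung past 1.55 rad (clear of the door); the lock is turned past 1.2 rad (stop at 1.31) with the round-bowed key still in it, within 5 mm of fully home and at rest; the other two keys stand within 10 mm of where they were and the dish, battery box, torch and tape measure within 30 mm (value of joint bar above 1.55 rad and velocity of joint bar between -0.05 and 0.05 rad/s and value of joint lock_plug above 1.2 rad and z of key_round in the frame of lock_face below -0.022 m and horizontal distance between key_round and lock_face below 0.007 m and linear speed of key_round below 0.02 m/s and distance of each of key_square, key_tee from where it was at the start of the episode below 0.01 m and distance of each of dish, battery_box, torch, tape_measure from where it was at the start of the episode below 0.03 m); the robot touches nothing.
It fails at once if another key is pulled out of the ledge (distance of any of key_square, key_tee from where it was at the start of the episode above 0.02 m).
It fails at once if the torch is knocked over (angle between torch's own z axis and vertical above 0.5 rad).
It also fails if it takes over 72 s, if anything falls off the work surface, if the arm or the gripper's body presses on something with over 40 N, if the wrist force passes 120 N, or if a joint passes its speed limit or range.

## Working session

There is one attempt and no reset: what is moved stays moved. The work goes in short steps, Python scripts to look and compute and a shell command to move; the robot and the scene stay as the last step left them, time stands still between calls to the robot, and variables do not carry over. Pictures are saved under pics/ and viewed, about 8 in all and at most 12, crops included, and the job is handed in when it is done.

```bash
ls; mkdir -p pics; cat > h.py <<'E'
import numpy as np,cv2
from cell import robot,viewer
from scipy.spatial.transform import Rotation as R
def snap(n,f):
    s=robot.observe(); im=viewer.read_camera(n); cv2.imwrite('pics/'+f,im); return s,im
def campose(n,s=None):
    m=viewer.camera_model(n)
    if 'pose' in m: return m,np.array(m['pose'])
    T=np.eye(4);T[:3,:3]=R.from_euler('xyz',s['tool_rot']).as_matrix();T[:3,3]=s['tool_pos']
    return m,T@np.array(m['mount'])
def ray(n,uv,s=None):
    m,P=campose(n,s); d=np.array([(uv[0]-m['cx'])/m['fx'],(uv[1]-m['cy'])/m['fy']]); u=d.copy()
    for _ in range(20): u=d/(1+m['k1']*(u@u))
    return P[:3,3],P[:3,:3]@np.array([u[0],-u[1],-1])
def atz(n,uv,z,s=None):
    o,d=ray(n,uv,s); return o+d*(z-o[2])/d[2]
def proj(n,X,s=None):
    m,P=campose(n,s); c=np.linalg.inv(P)@np.append(X,1); u=np.array([c[0],-c[1]])/-c[2]; u=u*(1+m['k1']*(u@u))
    return u*[m['fx'],m['fy']]+[m['cx'],m['cy']]
def tri(obs):
    A=0;b=0
    for n,uv,s in obs:
        o,d=ray(n,uv,s); d=d/np.linalg.norm(d);M=np.eye(3)-np.outer(d,d);A=A+M;b=b+M@o
    return np.linalg.solve(A,b)
E
python3 - <<'E'
from h import *
s,a=snap('scene','a.png');s,b=snap('side','b.png');s,c=snap('wrist','c.png')
for n in ['scene','side','wrist']:
    m,P=campose(n,s);print(n,m['fx'],m['k1'],P.round(3).tolist())
print(s)
E
```

```text
pics
scene 540.2535013972041 -0.16593031450699655 [[0.153, -0.61, 0.778, 1.595], [0.988, 0.1, -0.116, -0.161], [-0.007, 0.786, 0.618, 0.946], [0.0, 0.0, 0.0, 1.0]]
side 500.6818290806545 -0.017117535429510382 [[0.773, 0.365, -0.519, -0.014], [-0.635, 0.442, -0.634, -0.654], [-0.002, 0.819, 0.573, 0.718], [0.0, 0.0, 0.0, 1.0]]
wrist 392.7473636313668 0.027067877391165028 [[0.394, -0.884, -0.254, 0.138], [0.919, 0.378, 0.11, 0.511], [-0.001, -0.277, 0.961, 0.384], [0.0, 0.0, 0.0, 1.0]]
{'time': 0.1, 'qpos': array([ 1.02099365e+00,  3.42651659e-01,  1.52489069e+00,  1.86290520e-05,
        1.27540118e+00, -1.46000775e-01]), 'qvel': array([-0.00044433, -0.00045527, -0.00299684,  0.00065094,  0.00046153,
        0.00036574]), 'joint_efforts': array([ 1.79900504e-03, -4.32005239e+01, -2.44696033e+01,  7.20361085e-02,
        5.25791163e-02, -5.23293409e-05]), 'tool_pos': array([0.20620047, 0.48269005, 0.40412577]), 'tool_rot': array([-3.14025874e+00, -2.14153810e-04,  2.73778518e+00]), 'contact_force': array([ 0.02755595,  0.02627877, -0.17716758]), 'torque': array([ 0.01493252,  0.01501891, -0.04240425]), 'opening': 0.09195607109339331}
```

View pics/a.png

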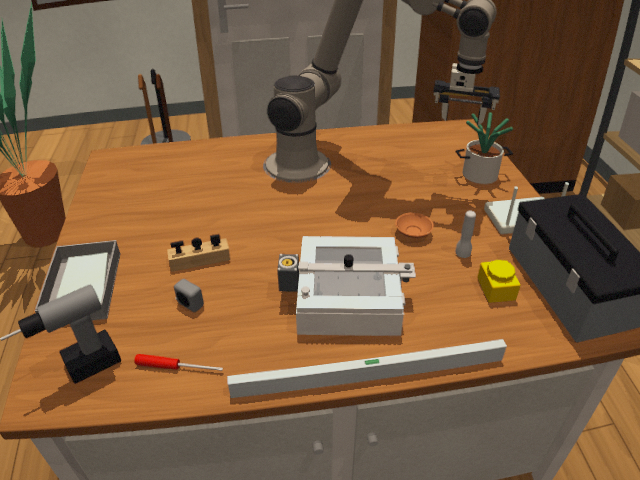

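View pics/b.png

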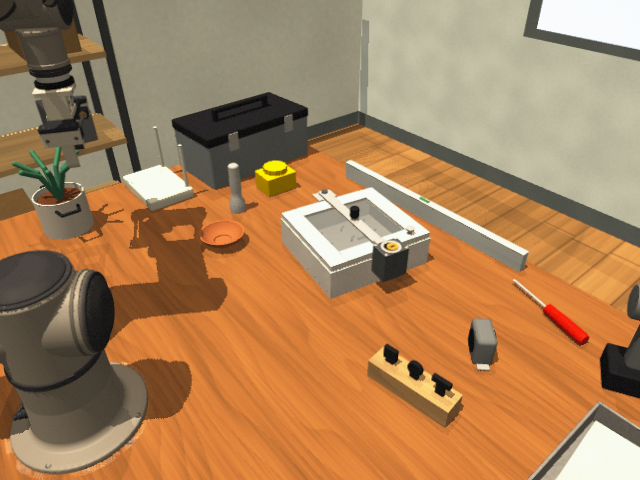

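```bash
python3 - <<'E'
import cv2
a=cv2.imread('pics/a.png');b=cv2.imread('pics/b.png')
f=lambda i,x,y,w,h,k:cv2.resize(i[y:y+h,x:x+w],None,fx=k,fy=k,interpolation=cv2.INTER_CUBIC)
cv2.imwrite('pics/a2.png',f(a,160,222,265,120,3))
import numpy as np
cv2.imwrite('pics/b2.png',np.hstack([f(b,275,180,160,120,2.5),f(b,355,330,110,100,3.0)]) if 0 else np.hstack([f(b,275,180,160,120,2.5),f(b,360,335,133,100,3.0)[:300,:399]]))
E
```

```text
(no output)
```

View pics/a2.png

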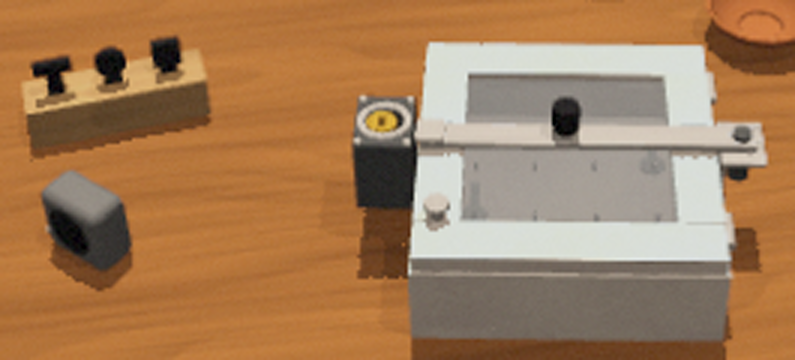

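View pics/b2.png

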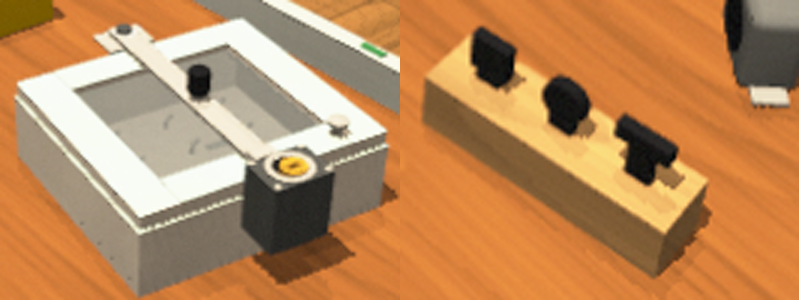

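```bash
python3 - <<'E'
from h import *
A=lambda x,y:(160+x/3,222+y/3); L=lambda x,y:(275+x/2.5,180+y/2.5); Rr=lambda x,y:(360+(x-400)/3,335+y/3)
p=lambda t,v:print(t,v.round(4))
p('lock tri',tri([('scene',A(382,121),None),('side',L(291,166),None)]));p('sc',atz('scene',A(382,121),.11));p('si',atz('side',L(291,166),.11))
p('bow tri',tri([('scene',A(110,63),None),('side',Rr(566,104),None)]));p('sc',atz('scene',A(110,63),.062));p('si',atz('side',Rr(566,104),.062))
p('sq',atz('scene',A(165,53),.062));p('sq',atz('side',Rr(494,57),.062))
for c in [(22,83),(27,116),(209,90),(203,52)]:p('ledge',atz('scene',A(*c),.04))
for c in [(425,78),(467,35),(708,182),(658,230)]:p('ledgeS',atz('side',Rr(*c),.04))
for c in [(428,42),(704,44),(727,260),(410,262)]:p('cab',atz('scene',A(*c),.086))
for c in [(17,97),(241,20),(386,130),(141,215)]:p('cabS',atz('side',L(*c),.086))
p('pivot',atz('scene',A(742,133),.1));p('pivotS',atz('side',L(124,30),.1))
p('knobtop',atz('scene',A(566,101),.126));p('knobtopS',atz('side',L(199,68),.126))
E
```

```text
lock tri [ 0.6261 -0.0954  0.1075]
sc [ 0.6304 -0.097   0.11  ]
si [ 0.6237 -0.0956  0.11  ]
bow tri [ 0.4562 -0.3212  0.0595]
sc [ 0.4601 -0.3218  0.062 ]
si [ 0.4542 -0.3213  0.062 ]
sq [ 0.4537 -0.2734  0.062 ]
sq [ 0.448 -0.272  0.062]
ledge [ 0.4479 -0.4042  0.04  ]
ledge [ 0.4947 -0.3967  0.04  ]
ledge [ 0.4843 -0.2376  0.04  ]
ledge [ 0.4294 -0.2418  0.04  ]
ledgeS [ 0.421  -0.2448  0.04  ]
ledgeS [ 0.4635 -0.2367  0.04  ]
ledgeS [ 0.4891 -0.3959  0.04  ]
ledgeS [ 0.4442 -0.3982  0.04  ]
cab [ 0.506  -0.0453  0.086 ]
cab [0.547  0.1881 0.086 ]
cab [0.7992 0.1388 0.086 ]
cab [ 0.7633 -0.0916  0.086 ]
cabS [0.5309 0.1653 0.086 ]
cabS [0.7925 0.1377 0.086 ]
cabS [ 0.7538 -0.0893  0.086 ]
cabS [ 0.5059 -0.0435  0.086 ]
pivot [0.6792 0.1828 0.1   ]
pivotS [0.6715 0.1794 0.1   ]
knobtop [0.6482 0.0464 0.126 ]
knobtopS [0.6511 0.0482 0.126 ]
```

```bash
R5='[[24,-32,0,0,0,-4]'
python3 -m creep '[[[24,-32,0,0,0,-4],[24,-32,0,0,0,-4],[24,-32,0,0,0,-4],[24,-32,0,0,0,-4],[24,-32,0,0,0,-4]]]' -1 && python3 -m creep '[[[24,-32,0,0,0,-4],[24,-32,0,0,0,-4],[24,-32,0,0,0,-4],[24,-32,0,0,0,-4],[24,-32,0,0,0,-4]]]' && python3 -m creep '[[[24,-32,0,0,0,-4],[24,-32,0,0,0,-4],[24,-32,0,0,0,-4],[24,-32,0,0,0,-4],[0,0,0,0,0,0]]]'
```

```text
time: 0.57
tool_pos: [0.3245, 0.3217, 0.4023]
tool_rot: [-3.14, -0.003, 2.389]
contact_force: [0.4, 1.2, 0.8]
opening: 0.0917
time: 0.98
tool_pos: [0.4473, 0.1531, 0.402]
tool_rot: [-3.139, -0.003, 2.023]
contact_force: [0.9, 0.5, -0.4]
opening: 0.0918
time: 1.4
tool_pos: [0.5485, 0.0129, 0.4008]
tool_rot: [-3.139, -0.001, 1.72]
contact_force: [-1.6, 0.4, -0.2]
opening: 0.0919
```

```bash
python3 -m creep '[[[25,-30,0,0,0,0],[25,-30,0,0,0,0],[10,-10,0,0,0,0],[0,0,0,0,0,0],[0,0,0,0,0,0]]]' && python3 - <<'E'
from h import *
import pickle
s,a=snap('wrist','w1.png'); pickle.dump(s,open('w1.pkl','wb')); print(s['tool_pos'],s['tool_rot'],proj('wrist',[.626,-.0955,.11],s))
u,v=proj('wrist',[.626,-.0955,.11],s).astype(int)
x=max(0,min(u-150,340));y=max(0,min(v-110,260));print(x,y)
cv2.imwrite('pics/w1c.png',cv2.resize(a[y:y+220,x:x+300],None,fx=2.6,fy=2.6,interpolation=cv2.INTER_CUBIC))
E
```

```text
time: 1.82
tool_pos: [0.6079, -0.0592, 0.3974]
tool_rot: [-3.133, -0.005, 1.717]
contact_force: [-0.6, -0.2, -0.5]
opening: 0.0922
[ 0.60791171 -0.0591942   0.39743336] [-3.13304718 -0.00466973  1.71664582] [344.3374705  292.29636166]
194 182
```

View pics/w1c.png

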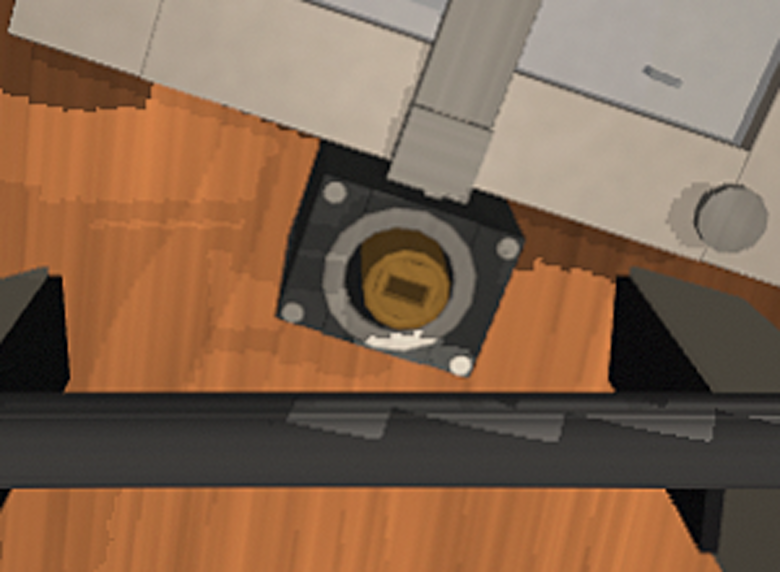

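```bash
python3 - <<'E'
from h import *
import pickle
s=pickle.load(open('w1.pkl','rb'))
C=lambda x,y:(194+x/2.6,182+y/2.6)
g=lambda x,y,z:atz('wrist',C(x,y),z,s)
print('slot',g(405.5,289,.11),'ring',g(400,277,.109),'cyl',g(405,289,.11))
d=g(429,284,.11)-g(388,272,.11);d2=g(422,306,.11)-g(383,293,.11);print(np.degrees(np.arctan2(d[1],d[0])),np.degrees(np.arctan2(d2[1],d2[0])),np.linalg.norm(d)*1e3)
q=[g(*p,.109) for p in [(334,191),(508,247),(460,365),(292,312)]]
print(np.mean(q,0)); 
for a,b in [(0,1),(3,2),(0,3),(1,2)]:
  e=q[b]-q[a];print(np.degrees(np.arctan2(e[1],e[0])),np.linalg.norm(e))
E
python3 -m creep '[[[-19,-30,0,0,0,0],[-19,-30,0,0,0,0],[-19,-30,0,0,0,0],[-19,-30,0,0,0,0],[-19,-30,0,0,0,0]]]' && python3 -m creep '[[[-19,-30,0,0,0,0],[-19,-30,0,0,0,0],[-19,-30,0,0,0,0],[0,0,0,0,0,0],[0,0,0,0,0,0]]]'; python3 - <<'E'
from h import *
import pickle
s,a=snap('wrist','w2.png'); pickle.dump(s,open('w2.pkl','wb')); print(s['tool_pos'],s['tool_rot'])
u,v=proj('wrist',[.456,-.321,.062],s).astype(int)
x=max(0,min(u-150,340));y=max(0,min(v-110,260));print(x,y,u,v)
cv2.imwrite('pics/w2c.png',cv2.resize(a[y:y+220,x:x+300],None,fx=2.6,fy=2.6,interpolation=cv2.INTER_CUBIC))
E
```

```text
slot [ 0.63018196 -0.09555587  0.11      ] ring [ 0.62818189 -0.09259938  0.109     ] cyl [ 0.63004265 -0.0955768   0.11      ]
-8.839851801053072 -11.170646852039965 12.120926496565671
[ 0.62795075 -0.09352445  0.109     ]
-10.181944770546284 0.05123250003612973
-10.402024356841999 0.05106676529053023
-100.04337180521006 0.038123923189782395
-100.29244959358792 0.03832003571367536
time: 2.28
tool_pos: [0.5088, -0.1995, 0.397]
tool_rot: [-3.133, -0.009, 1.736]
contact_force: [0.1, -0.8, 0.7]
opening: 0.0918
time: 2.7
tool_pos: [0.4437, -0.2893, 0.3987]
tool_rot: [-3.132, -0.009, 1.739]
contact_force: [-0.1, 1.3, -0.5]
opening: 0.0915
[ 0.4436819  -0.28927193  0.39869851] [-3.13220822 -0.00891202  1.73885948]
185 155 335 265
```

View pics/w2c.png

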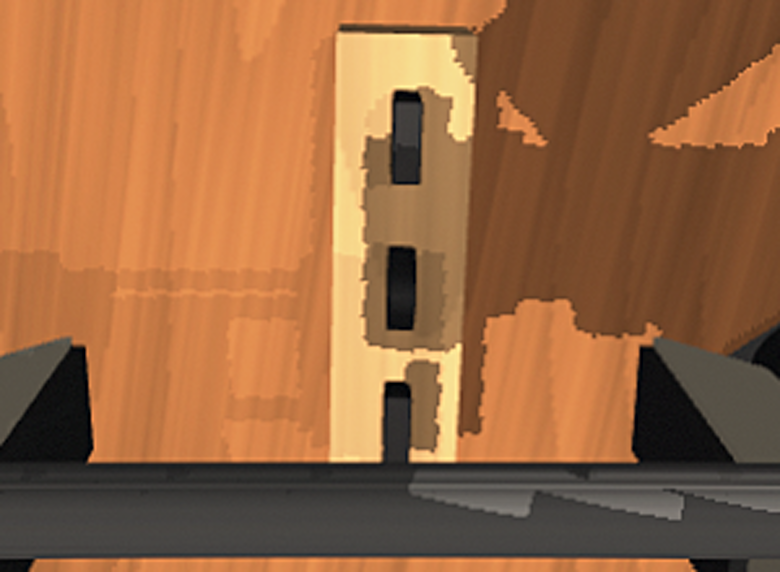

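```bash
cat >> h.py <<'E'
def grasp(s,d=.159):
    M=R.from_euler('xyz',s['tool_rot']); return s['tool_pos']+M.apply([0,0,d])
def report(s,target,yaw):
    M=R.from_euler('xyz',s['tool_rot']); g=grasp(s)
    T=R.from_euler('xyz',[np.pi,0,np.radians(yaw)])
    rv=(T*M.inv()).as_rotvec(degrees=True)
    goal=np.array(target)-T.apply([0,0,.159])   # TCP goal
    print('t',round(s['time'],2),'dTCP mm',((goal-s['tool_pos'])*1e3).round(1),'rotvec deg',rv.round(2),'F',np.round(s['contact_force'],1),'T',np.round(s['torque'],2),'open',round(s['opening'],4))
E
python3 - <<'E'
from h import *
import pickle
s=pickle.load(open('w2.pkl','rb'))
C=lambda x,y:(185+x/2.6,155+y/2.6)
g=lambda x,y,z:atz('wrist',C(x,y),z,s)
# mid disc: top row edge at far side (y=246): camera sees disc silhouette
b=g(401,289,.066);q=g(406,138,.066);print('bow',b,'other',q)
d=b-q;print(np.degrees(np.arctan2(d[0],-d[1])),np.linalg.norm(d))
L=[g(336,34,.04),g(331,460,.04)];Rr=[g(476,34,.04),g(456,460,.04)]
for E_ in (L,Rr):
  e=E_[0]-E_[1];print('edge',np.degrees(np.arctan2(-e[0],e[1])),E_)
mid=lambda y:(g(336-5*(y-34)/426,y,.04)+g(476-20*(y-34)/426,y,.04))/2
print('mid',mid(289),mid(310))
report(robot.observe(),[.456,-.321,.065],98)
E
```

```text
bow [ 0.45885354 -0.31965754  0.066     ] other [ 0.45163412 -0.27076971  0.066     ]
8.400338262550617 0.04941801368564925
edge 8.538205419434917 [array([ 0.42464451, -0.24530085,  0.04      ]), array([ 0.44753329, -0.39775776,  0.04      ])]
edge 8.588907589139446 [array([ 0.46971469, -0.23766813,  0.04      ]), array([ 0.49270423, -0.38987866,  0.04      ])]
mid [ 0.46028198 -0.32839082  0.04      ] [ 0.46144237 -0.33610139  0.04      ]
t 2.75 dTCP mm [  12.1  -31.9 -174.8] rotvec deg [-0.39 -0.62 -1.68] F [ 0.  -0.8  0.3] T [-0.1   0.04 -0.  ] open 0.0917
```

```bash
python3 -m creep '[[[7,-15,-20,-0.4,-0.6,-1.2],[8,-15,-30,0,0,0],[0,0,-35,0,0,0],[0,0,-20,0,0,0],[0,0,0,0,0,0]]]' -0.6 && python3 -c "
from h import *
report(robot.observe(),[.4588,-.320,.065],98.55)"
```

```text
time: 3.17
tool_pos: [0.4629, -0.3112, 0.2941]
tool_rot: [3.135, 0.006, 1.728]
contact_force: [-0.1, 0.7, -0.1]
opening: 0.0735
t 3.17 dTCP mm [ -4.1  -8.8 -70.1] rotvec deg [ 0.28  0.45 -0.48] F [-0.1  0.7 -0.1] T [-0.05  0.11 -0.  ] open 0.0735
```

```bash
python3 -m creep '[[[-4,-9,-25,0.3,0.4,-0.5],[0,0,-20,0,0,0],[0,0,0,0,0,0]]]' 0 && python3 -c "
from h import *
report(robot.observe(),[.4588,-.320,.065],98.55)"
```

```text
time: 3.42
tool_pos: [0.4617, -0.3157, 0.2503]
tool_rot: [3.139, 0.0, 1.726]
contact_force: [-0.2, 0.8, 1.2]
opening: 0.0579
t 3.42 dTCP mm [ -2.9  -4.3 -26.3] rotvec deg [-0.01  0.13 -0.37] F [-0.2  0.8  1.2] T [-0.05  0.03 -0.01] open 0.0579
```

```bash
python3 -m creep '[[[-3,-5,-15,0,0,-0.4],[-1.5,-2.5,-6,0,0,0],[0,0,-5,0,0,0],[0,0,0,0,0,0]]]' && python3 -c "
from h import *
report(robot.observe(),[.4588,-.320,.065],98.55)"
```

```text
time: 3.75
tool_pos: [0.4605, -0.3204, 0.2294]
tool_rot: [3.135, 0.004, 1.725]
contact_force: [-0.2, -0.1, -0.1]
opening: 0.0459
t 3.75 dTCP mm [-1.7  0.4 -5.4] rotvec deg [ 0.18  0.4  -0.31] F [-0.2 -0.1 -0.1] T [-0.03  0.03 -0.07] open 0.0459
```

```bash
python3 -m creep '[[[-3,0,-5,0.2,0.4,-0.3],[-1,0,-1,0,0,0],[0,0,0,0,0,0]]]' && python3 -c "
from h import *
report(robot.observe(),[.4588,-.320,.065],98.55)" && python3 -m creep '[[[0,0,0,0,0,0],[0,0,0,0,0,0],[0,0,0,0,0,0],[0,0,0,0,0,0],[0,0,0,0,0,0]]]' 1 20 && python3 -c "
from h import *
report(robot.observe(),[.4588,-.320,.065],98.55)"
```

```text
time: 4.0
tool_pos: [0.4574, -0.32, 0.2261]
tool_rot: [3.139, 0.003, 1.721]
contact_force: [-0.4, -0.1, -0.1]
opening: 0.0462
t 4.0 dTCP mm [ 1.4  0.  -2.1] rotvec deg [ 0.14  0.16 -0.06] F [-0.4 -0.1 -0.1] T [-0.09  0.08  0.03] open 0.0462
time: 4.42
tool_pos: [0.4575, -0.3202, 0.2276]
tool_rot: [3.138, 0.004, 1.721]
contact_force: [-0.4, -0.7, 0.4]
opening: 0.0172
t 4.42 dTCP mm [ 1.3  0.2 -3.6] rotvec deg [ 0.22  0.25 -0.05] F [-0.4 -0.7  0.4] T [-0.09  0.03  0.01] open 0.0172
```

```bash
python3 -m creep '[[[1,0,-4,0,0,0],[0,0,0,0,0,0],[0,0,0,0,0,0],[0,0,0,0,0,0]]]' 1 25 && python3 -c "
from h import *
report(robot.observe(),[.4588,-.320,.065],98.55)"
```

```text
time: 4.75
tool_pos: [0.4586, -0.3204, 0.2234]
tool_rot: [3.138, 0.005, 1.721]
contact_force: [-0.2, 0.1, 3.6]
opening: 0.0088
t 4.75 dTCP mm [0.2 0.4 0.6] rotvec deg [ 0.24  0.25 -0.04] F [-0.2  0.1  3.6] T [-0.06  0.13 -0.02] open 0.0088
```

```bash
python3 -m creep '[[[0,0,8,0,0,0],[0,0,15,0,0,0],[0,0,25,0,0,0],[0,0,25,0,0,0],[0,0,25,0,0,0]]]' 1 40 && python3 -m creep '[[[10,13,30,0,0,5],[18,25,20,0,0,7],[18,25,0,0,0,7],[18,25,0,0,0,7],[18,25,0,0,0,7]]]' && python3 -m creep '[[[18,25,0,0,0,7],[18,25,0,0,0,7],[18,25,0,0,0,7],[18,25,0,0,0,7],[10,12,0,0,0,7]]]' && python3 -m creep '[[[0,0,0,0,0,0],[0,0,0,0,0,0]]]' && python3 -c "
from h import *
report(robot.observe(),[.6301,-.0955,.180],169.75)"
```

```text
time: 5.17
tool_pos: [0.4572, -0.3198, 0.3201]
tool_rot: [-3.138, -0.004, 1.721]
contact_force: [0.6, -0.5, -0.3]
opening: 0.0087
time: 5.58
tool_pos: [0.5387, -0.2077, 0.3832]
tool_rot: [3.141, 0.011, 2.305]
contact_force: [0.4, 0.1, 0.2]
opening: 0.0088
time: 6.0
tool_pos: [0.624, -0.0866, 0.3872]
tool_rot: [3.138, 0.014, 2.933]
contact_force: [-1.2, -0.5, -0.5]
opening: 0.0086
time: 6.17
tool_pos: [0.6253, -0.0828, 0.3875]
tool_rot: [3.138, 0.014, 2.942]
contact_force: [-0.2, -0.4, 0.5]
opening: 0.0085
t 6.17 dTCP mm [  4.8 -12.7 -48.5] rotvec deg [-0.07  0.85  1.21] F [-0.2 -0.4  0.5] T [0.01 0.01 0.04] open 0.0085
```

```bash
python3 -m creep '[[[4,-10,-15,0,0.8,1.2],[2,-4,-20,0,0,0],[0,0,-10,0,0,0],[0,0,0,0,0,0]]]' && python3 - <<'E'
from h import *
import pickle
s=robot.observe();report(s,[.6301,-.0955,.174],169.75)
out=[]
tip=grasp(s,.2104)
for n in ['wrist','side','scene']:
    s,a=snap(n,'i_%s.png'%n); 
    if n=='wrist': pickle.dump(s,open('w3.pkl','wb'))
    p=proj(n,tip,s);q=proj(n,[.6301,-.0955,.11],s);print(n,p.round(1),q.round(1))
    x,y=(p-[30,35]).astype(int); y=min(y,480-70)
    if n=='wrist': x-=15
    w=90 if n=='wrist' else 60
    k=4.2 if n!='wrist' else 2.8
    print(x,y,k);out.append(cv2.resize(a[y:y+70,x:x+w],(252,294) if n!='wrist' else (290,225),interpolation=cv2.INTER_CUBIC))
H=294
im=np.zeros((H,800,3),np.uint8);X=0
for o in out: im[:o.shape[0],X:X+o.shape[1]]=o; print('X',X,o.shape);X+=o.shape[1]
cv2.imwrite('pics/i1.png',im)
E
```

```text
time: 6.5
tool_pos: [0.6295, -0.0995, 0.3435]
tool_rot: [3.141, 0.002, 2.951]
contact_force: [-0.4, -0.5, -1.0]
opening: 0.009
t 6.5 dTCP mm [  0.6   4.  -10.5] rotvec deg [0.02 0.13 0.64] F [-0.4 -0.5 -1. ] T [-0.01  0.06  0.01] open 0.009
wrist [325.1 280. ] [332.  264.2]
280 245 2.8
side [395.8 237. ] [393.5 245.2]
365 201 4.2
scene [285.8 254.8] [288.  262.2]
255 219 4.2
X 0 (225, 290, 3)
X 290 (294, 252, 3)
X 542 (294, 252, 3)
```

View pics/i1.png

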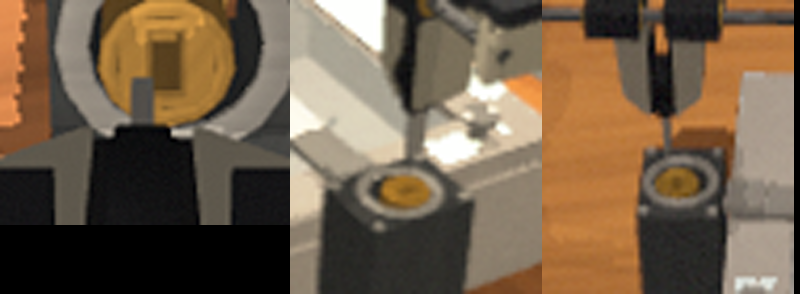

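```bash
python3 - <<'E'
from h import *
import pickle
s=pickle.load(open('w3.pkl','rb'))
for n,xx,dd in [('tip-',4.75,210.4),('tip+',-4.75,210.4),('blade root-',4.75,183.4),('shoulder low-',8,183.4),('shoulder low+',-8,183.4),('sh top-',8,175.4),('bow',14,161.4)]:
    M=R.from_euler('xyz',s['tool_rot']); P=s['tool_pos']+M.apply([xx/1e3,0,dd/1e3]); p=proj('wrist',P,s); print(n,p.round(1),((p[0]-280)*3.222).round(),((p[1]-245)*3.214).round())
print(tri([('wrist',(324.1,269.9),s),('side',(394,238.6),None),('scene',(285,254.7),None)]),grasp(s,.2104), viewer.camera_model('wrist')['mount'])
E
```

```text
tip- [325.1 271.4] 145.0 85.0
tip+ [325.1 288.6] 145.0 140.0
blade root- [325.3 292.2] 146.0 152.0
shoulder low- [325.3 285.4] 146.0 130.0
shoulder low+ [325.3 318.1] 146.0 235.0
sh top- [325.4 292.5] 146.0 153.0
bow [325.6 292.5] 147.0 153.0
[ 0.62542637 -0.09984294  0.1305104 ] [ 0.62998203 -0.09956499  0.13311348] [[-6.62576183e-04  9.60891335e-01  2.76924905e-01  7.43234305e-02]
 [ 9.99999771e-01  6.74278954e-04  5.29646356e-05 -6.31962520e-04]
 [-1.35831376e-04  2.76924876e-01 -9.60891562e-01  2.02703174e-02]
 [ 0.00000000e+00  0.00000000e+00  0.00000000e+00  1.00000000e+00]]
```

```bash
python3 -m creep '[[[2,5,-10,0,0.2,0.7],[0,0,-6,0,0,0],[0,0,0,0,0,0],[0,0,0,0,0,0]]]' && python3 -c "
from h import *
report(robot.observe(),[.6313,-.0957,.1634],169.75)"
```

```text
time: 6.98
tool_pos: [0.6324, -0.0935, 0.3319]
tool_rot: [-3.141, 0.008, 2.966]
contact_force: [0.1, 0.3, -0.1]
opening: 0.009
t 6.98 dTCP mm [-1.1 -2.2 -9.5] rotvec deg [ 0.14  0.44 -0.16] F [ 0.1  0.3 -0.1] T [-0.03 -0.   -0.01] open 0.009
```

```bash
python3 -m creep '[[[-1,-3,-8,0.1,0.4,-0.2],[0,0,-3,0,0,0],[0,0,0,0,0,0]]]' && python3 - <<'E'
from h import *
import pickle
s,a=snap('wrist','w4.png'); pickle.dump(s,open('w4.pkl','wb'))
report(s,[.6313,-.0957,.1634],169.75)
M=R.from_euler('xyz',s['tool_rot'])
print('tip+ pred',proj('wrist',s['tool_pos']+M.apply([.00475,0,.2104]),s),'slot',proj('wrist',[.6301,-.0955,.11],s))
cv2.imwrite('pics/w4c.png',cv2.resize(a[235:305,285:385],None,fx=8,fy=8,interpolation=cv2.INTER_CUBIC))
E
```

```text
time: 7.23
tool_pos: [0.6314, -0.0964, 0.3204]
tool_rot: [-3.141, 0.001, 2.962]
contact_force: [-0.3, -0.1, 0.0]
opening: 0.009
t 7.23 dTCP mm [-0.1  0.7  2. ] rotvec deg [0.04 0.05 0.03] F [-0.3 -0.1  0. ] T [ 0.   -0.05  0.02] open 0.009
tip+ pred [325.14665518 271.41474371] slot [326.70808147 277.13070643]
```

View pics/w4c.png

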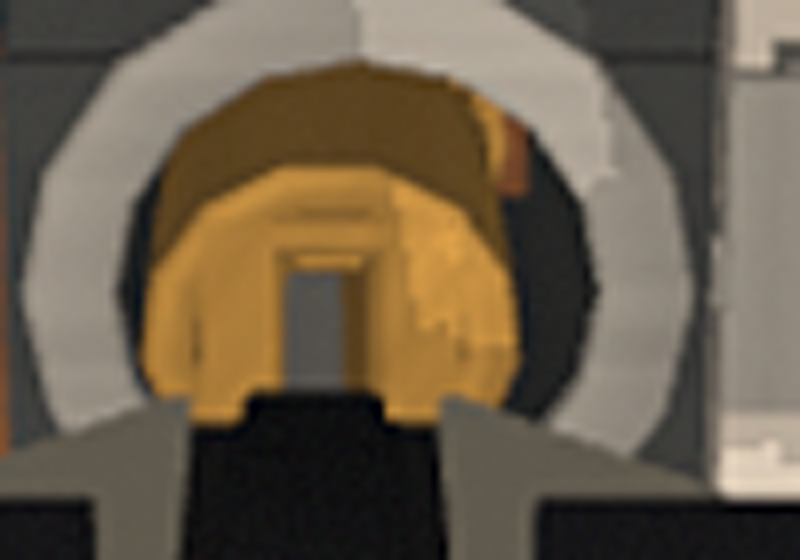

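```bash
python3 -m creep '[[[0.1,1.2,0.5,0,0,0],[0,0,-3,0,0,0],[0,0,-3,0,0,0]]]' && python3 -c "
from h import *
report(robot.observe(),[.6313,-.0957,.1634],169.75)"
```

```text
time: 7.53
tool_pos: [0.6317, -0.0953, 0.3154]
tool_rot: [-3.141, 0.002, 2.962]
contact_force: [0.5, 0.5, -0.2]
opening: 0.009
t 7.53 dTCP mm [-0.4 -0.4  7. ] rotvec deg [0.07 0.11 0.05] F [ 0.5  0.5 -0.2] T [-0.02 -0.   -0.01] open 0.009
```

```bash
python3 -m creep '[[[0,0,-5,0,0,0],[0,0,-5,0,0,0],[0,0,-5,0,0,0]]]' && python3 -c "
from h import *
report(robot.observe(),[.6313,-.0957,.1344],169.75)"
```

```text
time: 7.78
tool_pos: [0.6318, -0.0953, 0.2997]
tool_rot: [-3.141, 0.004, 2.962]
contact_force: [0.4, -0.1, -1.0]
opening: 0.0089
t 7.78 dTCP mm [-0.5 -0.4 -6.3] rotvec deg [0.09 0.2  0.04] F [ 0.4 -0.1 -1. ] T [-0.   -0.06 -0.01] open 0.0089
```

```bash
python3 -m creep '[[[0,0,-4,0,0,0],[0,0,-2,0,0,0],[0,0,-1.5,0,0,0],[0,0,-1,0,0,0],[0,0,0,0,0,0]]]' && python3 -c "
from h import *
report(robot.observe(),[.6313,-.0957,.1344],169.75)"
```

```text
time: 8.2
tool_pos: [0.6315, -0.0951, 0.2937]
tool_rot: [-3.14, 0.005, 2.962]
contact_force: [-0.2, -1.1, -1.0]
opening: 0.0086
t 8.2 dTCP mm [-0.2 -0.6 -0.3] rotvec deg [0.13 0.29 0.03] F [-0.2 -1.1 -1. ] T [ 0.04 -0.01  0.04] open 0.0086
```

Continue down until contact is felt (shoulder seats).

```bash
python3 -m creep '[[[0,0,-1.5,0,0,0],[0,0,-1.5,0,0,0],[0,0,0,0,0,0]]]' && python3 -c "
from h import *
report(robot.observe(),[.6313,-.0957,.1344],169.75)"
```

```text
time: 8.45
tool_pos: [0.6313, -0.095, 0.2935]
tool_rot: [-3.14, 0.007, 2.962]
contact_force: [-1.4, -0.1, -1.2]
opening: 0.0091
t 8.45 dTCP mm [ 0.  -0.7 -0.1] rotvec deg [0.17 0.4  0.02] F [-1.4 -0.1 -1.2] T [0.07 0.31 0.03] open 0.0091
```

```bash
python3 -m creep '[[[0,0,-3,0,0,0],[0,0,-3,0,0,0]]]' && python3 -c "
from h import *
report(robot.observe(),[.6313,-.0957,.1344],169.75)"
```

```text
time: 8.62
tool_pos: [0.6313, -0.095, 0.2927]
tool_rot: [-3.139, 0.012, 2.963]
contact_force: [-10.6, 1.8, 25.7]
opening: 0.009
t 8.62 dTCP mm [-0.  -0.7  0.7] rotvec deg [0.25 0.63 0.  ] F [-10.6   1.8  25.7] T [0.53 2.05 0.02] open 0.009
```

```bash
python3 -m creep '[[[0,0,1,0.3,0.6,0],[0,0,0,0,0,0],[0,0,-0.5,0,0,0]]]' && python3 -c "
from h import *
report(robot.observe(),[.6313,-.0957,.1344],169.75)" && python3 -m creep '[[[0,0,-1,0,0,-5],[0,0,-1,0,0,-6],[0,0,-1,0,0,-6],[0,0,0,0,0,0]]]' && python3 -c "
from h import *
report(robot.observe(),[.6313,-.0957,.1344],94.75)"
```

```text
time: 8.87
tool_pos: [0.6314, -0.0951, 0.2945]
tool_rot: [3.141, 0.003, 2.963]
contact_force: [-0.2, 0.8, -0.3]
opening: 0.009
t 8.87 dTCP mm [-0.1 -0.6 -1.1] rotvec deg [-0.   0.2  0. ] F [-0.2  0.8 -0.3] T [ 0.01 -0.01 -0.  ] open 0.009
time: 9.2
tool_pos: [0.6316, -0.0954, 0.2933]
tool_rot: [-3.141, 0.006, 2.652]
contact_force: [-2.7, 1.5, 1.7]
opening: 0.0088
t 9.2 dTCP mm [-0.3 -0.3  0.1] rotvec deg [  0.32   0.18 -57.2 ] F [-2.7  1.5  1.7] T [ 0.11  0.41 -0.01] open 0.0088
```

```bash
python3 -m creep '[[[0,0,-1,0.1,0.1,-7],[0,0,-1,0,0,-7],[0,0,-1,0,0,-7],[0,0,-1,0,0,-7],[0,0,0,0,0,0]]]' && python3 -m creep '[[[0,0,-1,0,0,-7],[0,0,-1,0,0,-7],[0,0,-0.5,0,0,-6],[0,0,0,0,0,0]]]' && python3 -c "
from h import *
report(robot.observe(),[.6313,-.0957,.1344],94.75)"
```

```text
time: 9.62
tool_pos: [0.6311, -0.0959, 0.2933]
tool_rot: [-3.141, 0.007, 2.148]
contact_force: [-1.6, 0.2, 2.3]
opening: 0.0086
time: 9.95
tool_pos: [0.6306, -0.0959, 0.2933]
tool_rot: [-3.141, 0.009, 1.786]
contact_force: [-2.0, 0.9, 3.4]
opening: 0.0086
t 9.95 dTCP mm [0.7 0.2 0.1] rotvec deg [ 0.49  0.04 -7.57] F [-2.   0.9  3.4] T [0.   0.33 0.03] open 0.0086
```

```bash
python3 -m creep '[[[0.3,0,-0.5,0.3,0,-5],[0.3,0,-0.5,0,0,-4],[0,0,0,0,0,-2],[0,0,0,0,0,0]]]' && python3 -c "
from h import *
report(robot.observe(),[.6313,-.0957,.1344],94.75)"
```

```text
time: 10.28
tool_pos: [0.6306, -0.0966, 0.2932]
tool_rot: [-3.14, 0.005, 1.585]
contact_force: [-0.8, 0.4, 5.2]
opening: 0.0087
t 10.28 dTCP mm [0.7 0.9 0.2] rotvec deg [ 0.31 -0.06  3.96] F [-0.8  0.4  5.2] T [0.11 0.33 0.03] open 0.0087
```

```bash
python3 -m creep '[[[0.4,0.5,0,0,0,-4],[0,0,0,0,0,-4],[0,0,0,0,0,0]]]' && python3 -c "
from h import *
report(robot.observe(),[.6313,-.0957,.1344],94.75)" && python3 -m creep '[[[0,0,0,0,0,-4],[0,0,0,0,0,-4],[0,0,0,0,0,0]]]' && python3 -c "
from h import *
report(robot.observe(),[.6313,-.0957,.1344],94.75)"
```

```text
time: 10.53
tool_pos: [0.6307, -0.0965, 0.2932]
tool_rot: [-3.139, 0.007, 1.439]
contact_force: [-2.1, 1.8, 5.5]
opening: 0.0089
t 10.53 dTCP mm [0.6 0.8 0.2] rotvec deg [ 0.38 -0.14 12.3 ] F [-2.1  1.8  5.5] T [0.09 0.45 0.12] open 0.0089
time: 10.78
tool_pos: [0.6306, -0.0963, 0.2932]
tool_rot: [-3.139, 0.007, 1.294]
contact_force: [-2.2, 0.4, 5.8]
opening: 0.0088
t 10.78 dTCP mm [0.7 0.6 0.2] rotvec deg [ 0.38 -0.19 20.59] F [-2.2  0.4  5.8] T [0.11 0.5  0.31] open 0.0088
```

```bash
python3 -m creep '[[[0,0,0,0,0,0],[0,0,0,0,0,0],[0,0,0,0,0,0],[0,0,0,0,0,0],[0,0,0,0,0,0]]]' -0.3 && python3 -m creep '[[[0,0,15,0,0,0],[0,0,25,0,0,0],[0,0,25,0,0,0],[0,0,25,0,0,0],[-20,0,15,0,0,5]]]' && python3 -m creep '[[[0,0,0,0,0,0]]]' && python3 - <<'E'
from h import *
import pickle
s,a=snap('wrist','w5.png'); pickle.dump(s,open('w5.pkl','wb'))
report(s,[.6313,-.0957,.1344],94.75)
p=proj('wrist',[.6305,-.096,.13],s).astype(int);x=max(0,min(p[0]-60,520));y=max(0,min(p[1]-60,360));print(p,x,y)
cv2.imwrite('pics/w5c.png',cv2.resize(a[y:y+120,x:x+120],None,fx=4,fy=4,interpolation=cv2.INTER_CUBIC))
E
```

```text
time: 11.2
tool_pos: [0.6308, -0.0963, 0.2902]
tool_rot: [-3.137, 0.007, 1.295]
contact_force: [-0.5, 0.4, 0.3]
opening: 0.0376
time: 11.62
tool_pos: [0.611, -0.0963, 0.391]
tool_rot: [-3.125, 0.007, 1.382]
contact_force: [-0.3, -0.0, 0.9]
opening: 0.0593
time: 11.7
tool_pos: [0.6097, -0.0963, 0.3946]
tool_rot: [-3.129, 0.008, 1.386]
contact_force: [0.5, -0.5, -0.4]
opening: 0.0596
t 11.7 dTCP mm [  21.6    0.6 -101.2] rotvec deg [ 0.4  -0.77 15.32] F [ 0.5 -0.5 -0.4] T [-0.1  -0.   -0.02] open 0.0596
[360 240] 300 180
```

View pics/w5c.png

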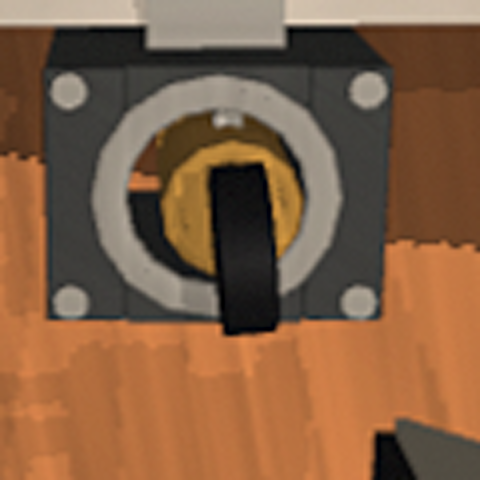

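```bash
python3 - <<'E'
from h import *
import pickle
s=pickle.load(open('w5.pkl','rb'))
a=cv2.imread('pics/w5.png')
g=cv2.cvtColor(a,cv2.COLOR_BGR2GRAY)
m=((g<32)*255).astype(np.uint8)[180:300,300:420]
print('rows: left,right of bow')
obs={}
for r in range(224-180,262-180,3):
    c=np.where(m[r,48:75])[0]; 
    if len(c): obs[r]=(c.min()+48,c.max()+48); 
print(obs)
for th in (60,70,75,80,85,90,95):
    k=np.radians(-10.25-th);kx=np.array([np.cos(k),np.sin(k),0]);ky=np.array([-kx[1],kx[0],0])
    P=[]
    for t in np.linspace(0,2*np.pi,80):
        for y in(-.0045,.0045): P.append(proj('wrist',np.array([.6305,-.096,.132])+.014*np.cos(t)*kx+.014*np.sin(t)*[0,0,1]+y*ky,s)-[300,180])
    M=np.zeros((120,120),np.uint8);cv2.fillConvexPoly(M,cv2.convexHull(np.array(P,np.float32)).astype(np.int32),255)
    print(th,[(int(np.where(M[r])[0].min()),int(np.where(M[r])[0].max())) for r in range(44,82,6) if M[r].any()])
E
```

```text
rows: left,right of bow
{44: (np.int64(53), np.int64(74)), 47: (np.int64(53), np.int64(66)), 50: (np.int64(53), np.int64(66)), 53: (np.int64(53), np.int64(67)), 56: (np.int64(53), np.int64(67)), 59: (np.int64(54), np.int64(67)), 62: (np.int64(54), np.int64(68)), 65: (np.int64(54), np.int64(68)), 68: (np.int64(48), np.int64(68)), 71: (np.int64(55), np.int64(68)), 74: (np.int64(55), np.int64(69)), 77: (np.int64(55), np.int64(69)), 80: (np.int64(55), np.int64(68))}Traceback (most recent call last):
  File "<stdin>", line 17, in <module>
TypeError: can't multiply sequence by non-int of type 'numpy.float64'
```

```bash
python3 - <<'E'
from h import *
import pickle
s=pickle.load(open('w5.pkl','rb'))
for th in (65,70,75,80,85,90):
    k=np.radians(-10.25-th);kx=np.array([np.cos(k),np.sin(k),0]);ky=np.array([-kx[1],kx[0],0]);Z=np.array([0,0,1])
    P=[]
    for t in np.linspace(0,2*np.pi,80):
        for y in(-.0045,.0045): P.append(proj('wrist',np.array([.6305,-.096,.132])+.014*np.cos(t)*kx+.014*np.sin(t)*Z+y*ky,s)-[300,180])
    M=np.zeros((120,120),np.uint8);cv2.fillConvexPoly(M,cv2.convexHull(np.array(P,np.float32)).astype(np.int32),255)
    print(th,[(int(np.where(M[r])[0].min()),int(np.where(M[r])[0].max())) for r in range(44,82,6) if M[r].any()])
E
```

```text
65 [(45, 61), (46, 64), (49, 66), (51, 69), (54, 72), (57, 74), (60, 72)]
70 [(46, 62), (48, 64), (50, 66), (52, 68), (54, 70), (56, 72), (59, 72)]
75 [(48, 63), (50, 65), (51, 67), (53, 69), (54, 70), (56, 71), (58, 72)]
80 [(50, 65), (51, 67), (52, 68), (53, 69), (54, 70), (55, 70), (56, 71)]
85 [(51, 67), (51, 68), (52, 68), (52, 69), (53, 69), (53, 70), (54, 70)]
90 [(52, 69), (52, 69), (52, 69), (52, 69), (52, 69), (52, 69), (52, 68)]
```

```bash
python3 -m creep '[[[10,34,0,0.3,-0.6,0],[10,36,0,0,0,0],[10,36,0,0,0,0],[10,34,-20,0,0,0],[0,0,-20,0,0,0]]]' && python3 -m creep '[[[0,0,-10,0,0,0],[0,0,0,0,0,0]]]' && python3 - <<'E'
from h import *
import pickle
s,a=snap('wrist','w6.png'); pickle.dump(s,open('w6.pkl','wb'))
report(s,[.651,.047,.121],79.75)
p=proj('wrist',[.651,.047,.126],s).astype(int);print(p)
print('torch',atz('scene',(464,252),0),'dish',atz('scene',(413,235),0))
x=max(0,min(p[0]-100,440));y=max(0,min(p[1]-100,330));print(x,y)
cv2.imwrite('pics/w6c.png',cv2.resize(a[y:y+150,x:x+200],None,fx=4,fy=4,interpolation=cv2.INTER_CUBIC))
E
```

```text
time: 12.17
tool_pos: [0.6533, 0.0461, 0.3525]
tool_rot: [3.138, -0.002, 1.366]
contact_force: [-0.6, -0.1, -0.4]
opening: 0.0596
time: 12.33
tool_pos: [0.6532, 0.0487, 0.3352]
tool_rot: [-3.136, -0.0, 1.368]
contact_force: [-0.4, -0.7, -0.8]
opening: 0.0597
t 12.33 dTCP mm [ -2.2  -1.7 -55.2] rotvec deg [-0.07 -0.31  1.38] F [-0.4 -0.7 -0.8] T [-0.1   0.05  0.06] open 0.0597
[321 284]
torch [ 5.39433714e-01  3.95232423e-01 -1.11022302e-16] dish [0.4431769  0.27678362 0.        ]
221 184
```

View pics/w6c.png

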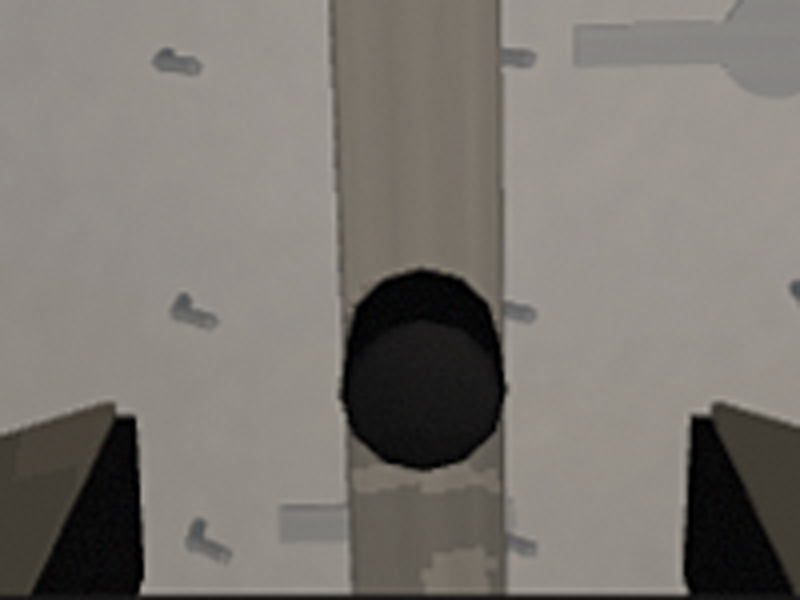

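```bash
python3 -m creep '[[[1,-2,-20,0,-0.3,1.2],[0,0,-20,0,0,0],[0,0,-8,0,0,0],[0,0,-3,0,0,0],[0,0,0,0,0,0]]]' && python3 -c "
from h import *
report(robot.observe(),[.654,.047,.121],79.75)"
```

```text
time: 12.8
tool_pos: [0.6555, 0.0411, 0.287]
tool_rot: [3.136, -0.001, 1.381]
contact_force: [-0.3, -0.3, -0.3]
opening: 0.0597
t 12.8 dTCP mm [-1.5  5.9 -7. ] rotvec deg [-0.    0.33  0.62] F [-0.3 -0.3 -0.3] T [-0.1   0.08  0.02] open 0.0597
```

```bash
python3 -m creep '[[[-1,6,-5,0,0.3,0.6],[-0.5,1,-2.5,0,0,0],[0,0,0,0,0,0]]]' && python3 -m creep '[[[0,0,0,0,0,0],[0,0,0,0,0,0],[0,0,0,0,0,0],[0,0,0,0,0,0],[0,0,0,0,0,0]]]' 1 20 && python3 -m creep '[[[0,0,0,0,0,0],[0,0,0,0,0,0],[0,0,0,0,0,0]]]' && python3 -c "
from h import *
report(robot.observe(),[.654,.047,.121],79.75)
p=np.array([.679,.185]);
for d in range(0,100,5):
  a=np.radians(-100.25-d);a2=a-np.radians(5);v=.14*np.array([np.cos(a2)-np.cos(a),np.sin(a2)-np.sin(a)])*1e3;print(d,v.round(1),(p+.14*np.array([np.cos(a),np.sin(a)])).round(3))
"
```

```text
time: 13.05
tool_pos: [0.6547, 0.0473, 0.2821]
tool_rot: [3.137, -0.001, 1.39]
contact_force: [0.3, -0.4, 0.3]
opening: 0.0599
time: 13.47
tool_pos: [0.655, 0.0479, 0.2844]
tool_rot: [3.134, -0.001, 1.391]
contact_force: [-0.1, 0.1, -0.3]
opening: 0.031
time: 13.72
tool_pos: [0.6531, 0.0484, 0.2843]
tool_rot: [3.141, -0.0, 1.391]
contact_force: [2.9, -0.2, -2.3]
opening: 0.0215
t 13.72 dTCP mm [ 0.9 -1.4 -4.3] rotvec deg [-0.02  0.02  0.04] F [ 2.9 -0.2 -2.3] T [-0.15 -0.42 -0.  ] open 0.0215
0 [-11.9   2.7] [0.654 0.047]
5 [-11.6   3.7] [0.642 0.05 ]
10 [-11.3   4.7] [0.631 0.054]
15 [-10.8   5.7] [0.619 0.058]
20 [-10.3   6.6] [0.608 0.064]
25 [-9.7  7.5] [0.598 0.071]
30 [-9.   8.3] [0.589 0.078]
35 [-8.2  9. ] [0.58  0.086]
40 [-7.4  9.7] [0.571 0.095]
45 [-6.5 10.3] [0.564 0.105]
50 [-5.6 10.9] [0.557 0.116]
55 [-4.6 11.3] [0.552 0.126]
60 [-3.6 11.7] [0.547 0.138]
65 [-2.6 11.9] [0.544 0.149]
70 [-1.5 12.1] [0.541 0.161]
75 [-0.5 12.2] [0.539 0.173]
80 [ 0.6 12.2] [0.539 0.186]
85 [ 1.6 12.1] [0.54  0.198]
90 [ 2.7 11.9] [0.541 0.21 ]
95 [ 3.7 11.6] [0.544 0.222]
```

```bash
python3 -m creep '[[[-8,2,0,0,0,-3],[-11.9,3,0,0,0,-5],[-11.6,4,0,0,0,-5],[-11,5,0,0,0,-5]]]' && python3 -c "
from h import *
s=robot.observe();report(s,[.654,.047,.121],79.75)
g=grasp(s)[:2]-[.679,.185];print(np.hypot(*g),-100.25-np.degrees(np.arctan2(g[1],g[0])))"
```

```text
time: 14.05
tool_pos: [0.6131, 0.0615, 0.2843]
tool_rot: [3.131, -0.004, 1.066]
contact_force: [2.8, 0.5, -1.4]
opening: 0.0217
t 14.05 dTCP mm [ 40.9 -14.5  -4.3] rotvec deg [-1.000e-02  6.700e-01  1.868e+01] F [ 2.8  0.5 -1.4] T [ 0.17 -0.13  0.28] open 0.0217
0.13936226010527497 17.117613272831576
```

```bash
python3 -m creep '[[[-10.6,6,0,0.3,0.3,-5],[-10,7,0,0,0,-5],[-9.4,7.8,0,0,0,-5],[-8.6,8.6,0,0,0,-5],[-7.8,9.4,0,0,0,-5]]]' && python3 -c "
from h import *
s=robot.observe();report(s,[.654,.047,.121],79.75)
g=grasp(s)[:2]-[.679,.185];print(np.hypot(*g),-100.25-np.degrees(np.arctan2(g[1],g[0])))"
```

```text
time: 14.47
tool_pos: [0.5664, 0.0996, 0.2843]
tool_rot: [3.13, -0.009, 0.608]
contact_force: [1.6, -1.0, -0.8]
opening: 0.0215
t 14.47 dTCP mm [ 87.6 -52.6  -4.3] rotvec deg [-0.09  0.87 44.92] F [ 1.6 -1.  -0.8] T [-0.13 -0.01  0.4 ] open 0.0215
0.13994101167588982 41.77565086514164
```

```bash
python3 -m creep '[[[-7,10,0,0.2,0.4,-5],[-6,10.6,0,0,0,-5],[-5,11.1,0,0,0,-5],[-4,11.5,0,0,0,-5],[-3,11.8,0,0,0,-5]]]' && python3 -c "
from h import *
s=robot.observe();report(s,[.654,.047,.121],79.75)
g=grasp(s)[:2]-[.679,.185];print(np.hypot(*g),-100.25-np.degrees(np.arctan2(g[1],g[0])))"
```

```text
time: 14.88
tool_pos: [0.5409, 0.1547, 0.2843]
tool_rot: [3.131, -0.008, 0.151]
contact_force: [1.5, -1.5, -0.5]
opening: 0.0214
t 14.88 dTCP mm [ 113.1 -107.7   -4.3] rotvec deg [ 0.14  0.82 71.1 ] F [ 1.5 -1.5 -0.5] T [-0.22  0.    0.26] open 0.0214
0.14020852067647424 66.64215001960824
```

```bash
python3 -m creep '[[[-2,12,0,0.2,0.4,-5],[-1,12.2,0,0,0,-5],[0,12.2,0,0,0,-5],[1.2,12.2,0,0,0,-5],[2.2,12,0,0,0,-4]]]' && python3 -m creep '[[[2.5,9,0,0,0,-3],[0,0,0,0,0,0],[0,0,0,0,0,0]]]' && python3 -c "
from h import *
s=robot.observe();report(s,[.654,.047,.121],79.75)
g=grasp(s)[:2]-[.679,.185];print(np.hypot(*g),-100.25-np.degrees(np.arctan2(g[1],g[0])))"
```

```text
time: 15.3
tool_pos: [0.5416, 0.2163, 0.2843]
tool_rot: [3.13, -0.005, -0.288]
contact_force: [0.3, -3.8, -0.7]
opening: 0.0211
time: 15.55
tool_pos: [0.5443, 0.227, 0.2843]
tool_rot: [3.13, -0.006, -0.343]
contact_force: [-1.9, -3.8, 1.6]
opening: 0.0213
t 15.55 dTCP mm [ 109.7 -180.    -4.3] rotvec deg [ 0.47  0.7  99.41] F [-1.9 -3.8  1.6] T [-0.41  0.42 -0.13] open 0.0213
0.14032644806463498 -263.70574276945035
```

```bash
python3 -m creep '[[[0,0,0,0,0,0],[0,0,0,0,0,0],[0,0,0,0,0,0],[0,0,0,0,0,0],[0,0,0,0,0,0]]]' -0.2 && python3 -m creep '[[[0,0,15,0,0,0],[0,0,30,0,0,0],[0,0,30,0,0,0],[0,0,30,0,0,0],[-30,0,20,0,0,0]]]' && python3 -m creep '[[[-30,0,0,0,0,0],[-30,0,0,0,0,0],[-30,0,0,0,0,0],[0,0,0,0,0,0],[0,0,0,0,0,0]]]' && python3 - <<'E'
from h import *
s=robot.observe();print(s['contact_force'],s['tool_pos'])
s,a=snap('scene','z1.png');s,b=snap('side','z2.png')
f=lambda i,x,y,w,h,k:cv2.resize(i[y:y+h,x:x+w],None,fx=k,fy=k,interpolation=cv2.INTER_CUBIC)
cv2.imwrite('pics/z.png',np.vstack([f(a,160,205,360,130,2.2),f(b,195,140,360,140,2.2)]))
pv=np.array([.679,.185]);
for th in (88.8,96.3):
  k=np.radians(-100.25-th); e=pv+.25*np.array([np.cos(k),np.sin(k)]);n=np.append(e,.096);print(th,((proj('scene',n)-[160,205])*2.2).round(),((proj('side',n)-[195,140])*2.2).round()+[0,286])
E
```

```text
time: 15.97
tool_pos: [0.5445, 0.2253, 0.2845]
tool_rot: [3.131, -0.007, -0.34]
contact_force: [-0.4, 0.1, 0.3]
opening: 0.0501
time: 16.38
tool_pos: [0.5155, 0.2233, 0.4073]
tool_rot: [3.124, 0.002, -0.341]
contact_force: [-0.7, 0.3, 0.4]
opening: 0.0552
time: 16.8
tool_pos: [0.4191, 0.2222, 0.414]
tool_rot: [3.132, -0.007, -0.34]
contact_force: [0.9, 0.1, 0.3]
opening: 0.0553
[0.86554006 0.13344832 0.32454481] [0.4190605  0.22221152 0.41404506]
88.8 [521.   4.] [ 80. 460.]
96.3 [547.   5.] [ 70. 445.]
```

View pics/z.png

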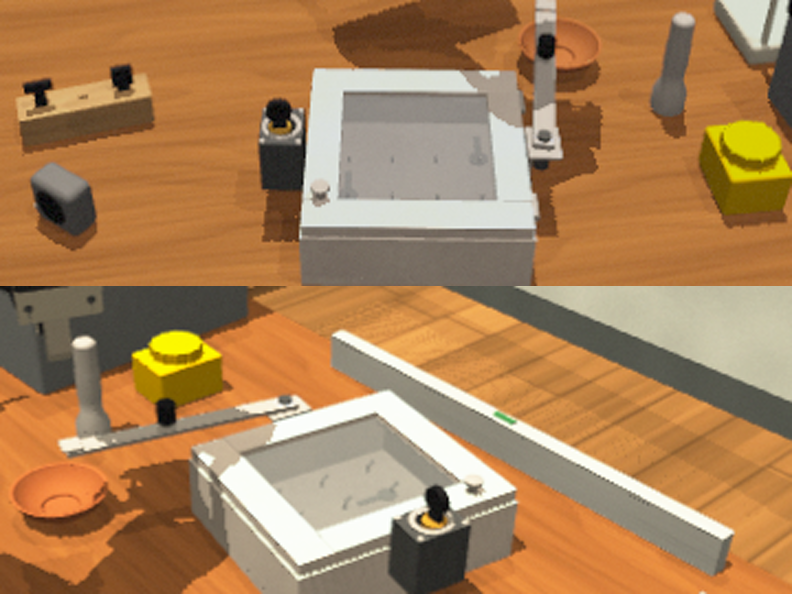

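```bash
python3 -c "
from cell import robot
print(robot.hand_in())"
```

```text
the job is handed in; nothing more can be done
None
```

The job is done and handed in at about 17 s on the clock. The round-bowed key is in the lock and turned to the stop. The bar is swung clear of the glazed door and the gripper has let go.

- **Insertion:** I lined the key up with the slot using the wrist camera. It seated at the expected depth and met a contact force of about 26 N before I turned it.
- **Turning:** I turned clockwise until the torque rose from 0.03 to 0.31 N m. I could not read the lock's angle directly. In the picture the key's bow sat at about 84–85°, which, less about 9° of play in the slot, puts the lock at its stop (about 1.31 rad). The gripper ended at about 95°, so the key twisted somewhat in the jaws.
- **Bar:** The gripper's position puts the bar at about 96° (1.68 rad), between the required 1.55 and the stop at 1.75. The bar's end shows up where that angle predicts in the last pictures from both fixed cameras.
- **Surroundings:** In those last pictures the other two keys, dish, battery box, torch and tape measure look unmoved. I checked that by eye only. The arm was well clear of everything, with no contact force.

None of the checks failed. The scene and side cameras disagreed by 4–7 mm in x, so I took the working positions from the wrist camera.

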